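# Set and lock the gauge dial of a punching machine

### The arm

A 7-joint arm with a two-finger parallel gripper is mounted at the origin on the work surface. World frame = base frame: x ahead of the robot, y to its left, z up, the work surface at z = 0. Lengths are in m, angles in degrees, forces in N, time in s.
With the tool pointing down it reaches from about 0.425 to 0.875 m from the base axis. Payload 4.7 kg.
Tool frame: the origin (TCP) lies between the finger pads; the fingertips stand env.finger_overhang ahead of it and the grasp point (between the pads) lies 5 mm behind it (env.finger_overhang is the distance from the TCP to the fingertips, in m); z points along the fingers, y is the line along which they close (so a half turn about z gives the same grasp; the last joint's range is limited). The gripper opens to 87 mm and grips with 3 to 60 N. Pads are 19 mm wide; open, the fingers measure 117 mm over their backs; the gripper's body (75 mm by 190 mm) begins 51 mm behind the grasp point.
Start: joints at [71.625, 18.392, -4.016, 83.108, 1.295, 78.541, -3.26], TCP at [0.214, -0.614, 0.215] pointing down, gripper open.
Joint ranges: [-163.93, 163.93], [-17.29, 119.83], [-79.2, 71.16], [3.27, 140.29], [-89.18, 269.18], [5.43, 117.66], [-154.24, 154.24]. Speed limits (degrees/s): [147.25, 147.25, 180, 180, 180, 180, 180].

### API

Orientations are given as [roll, pitch, yaw] about the fixed x, y, z axes, in that order (R = Rz(yaw) Ry(pitch) Rx(roll)).
In Python, from cell import telemetry, eyes, env, models gives the robot as it stands. The module is installed in compiled form; this text tells all that it offers.
- The arm moves only by the tool drive_tool, never from a script. Its arguments are lists of equal length, an entry for each row: "angular": the turn, a rotation vector about the tool's x, y, z in rad, a list of three; "delta_pos": the shift along the tool's x, y, z in cm, a list of three; "gripper": the finger opening in cm, from 0 to 8.7. A call has 1 to 20 rows; each row shifts and turns the commanded pose from where the row before left it, along the tool's axes as they then stand; what a row does not reach is not made up. A row lasts 1/10 s, in which the tool goes at most 50 mm and 8.59 degrees, less where a joint would pass 70% of its speed; a pose out of reach is approached as far as the arm can. A call with a gripper value outside its range is refused whole. The fingers move at their own pace and stop on an object; "squeeze" is the grip in N (left out, the last holds). Time passes only in rows, so rows that do not move let the fingers close. It gives the time, the measured TCP pose, the force, the opening and the grip force at its end, in the units of the state.
- telemetry.get_obs(): the state, without advancing time (a new reading comes with each control period).
- eyes.read_camera(name): name is "side" or "top"; returns a dict with "pixels" (384x512x3 uint8, red, green, blue), "mtx" (3x3 intrinsics, pixels), "D" ([k1, k2, p1, p2, k3] as OpenCV has them; the pictures are not rectified), "origin" and "orientation" of the camera in the world. Camera axes: x right, y down, z forward; pixel columns grow to the right and rows downward; lengths in m; the calibration is good to about 2 mm. A picture is of the moment at which its call begins. There is no depth.
- env.sign_off(): hands the job in; it is judged then, once.
Trained networks look in a picture, given as the dict that the camera call returned (one of the last four; its "shot" number tells which), for a name from the list of things; names that differ only in an ending like _2 or _b are one class to them, and where a whole thing is asked for, a point or a joint stands for the part that bears it (a point fixed in the world has none). Each returns a list of dicts, best first, with "p" (0 to 1); they miss things now and then, are a little off and sometimes report something else, mostly with a low value. They report only what shows in the picture. A call takes as long as a camera call.
- models.search_frame(picture, target): "centre" ([column, row] in pixels, amid what is visible of it).
- models.cut_out(picture, target): "pixels" (384x512 bool, what is visible of it) and "centre" ([column, row] in pixels, amid what is visible of it).
The state is a dict: "time_s": time; "qpos": joint angles; "joint_velocities": joint speeds; "effort": joint torques, N m; "tool_pos": TCP position; "tool_rot": TCP orientation; "force": force on the tool from outside, world axes, zero at the start; "wrist_torque": the same for the moment, N m; "grip_width": finger opening in m; "grasp_force": force on a finger pad.
Only numpy, scipy, OpenCV 4.12 (cv2) and the standard library are available. Lean on these libraries where they do the work, as an engineer would, in place of code of your own. Each camera call takes 0.05 s, during which the arm holds its last target. There are 200 camera calls.

### The job

Set the punching machine's gauge: with one fingertip, push round an arm of the star wheel until the tip of its red pointer arm lies over the green tab at the dial's rim, and only then push the yellow lock lever all the way round to its stop. Only push: do not lift the star wheel on its shaft, leave the green tab where it is, and leave the brass weight, glue stick, mug and jar standing where they are.

Things in the scene. Friction and masses are not known exactly. Their poses are not given: they have to be found in the camera images.
- gauge: Grey fixed gauge casing, 240 mm (x) x 400 mm (y) x 60 mm high, bolted down; origin at the centre of its underside, z up. On its flat top is a white dial plate, 220 diameter and 6 thick (its upper face 66 above the table), centred at (0, +70) from the origin in the casing's axes. Sizes and offsets in these notes are in mm.
- star_wheel (a joint): Angle of the star wheel about its vertical axis, rad, growing anticlockwise seen from above; 0 when the red pointer points along the casing's +x. It turns freely both ways for more than a full turn and can come to the mark either way round. It drags with about 0.12 N m and stays where it is left.
- wheel_hub (a point): On the wheel's axis, at the top of its black hub (46 mm diameter, 106 above the table, 40 above the dial). Three level arms 120 degrees apart, no rim: one red, two black with 22 balls. Arms are 15 wide and stand 14 to 30 above the dial; black ones end 88 from the axis, the red narrows beyond 75 and ends at 95. The wheel is loose on its shaft: pulled up, it rises up to 40.
- pointer_tip (a point): Tip of the red pointer arm, 94 mm from the wheel's axis, 22 above the dial.
- tab_mark (a point): Top of the green tab on the dial's rim, 94 mm from the wheel's axis. The tab is 16 wide along the rim, covers 87 to 109 from the axis, and is 4 thick on the dial; it can be pushed round by mistake (stiff) and must not be.
- lock_lever (a joint): Angle of the yellow lock lever about its vertical pivot, rad: 0 (unlocked) when it points along the casing's -x, growing anticlockwise seen from above, so its tip swings from -x towards the casing's -y; 1.40 when it lies against its steel stop post. It starts between 0 and 0.35. It drags with about 0.12 N m and stays where it is left.
- lever_pivot (a point): The lock lever's axis, at the casing's top face (60 mm above the table). Black boss 32 diameter, 31 high.
- lever_tip (a point): Centre of the 22 mm ball on the end of the yellow lever, 82 from the pivot axis, 22 above the casing's top. The lever arm is 13 wide and 14 high. The steel stop post (10 diameter, 30 high) stands 42 from the pivot, at the lever's locked side.
- weight: Brass weight with a small knob, 48 mm diameter, 46 mm high, standing loose at a far corner of the casing's top; origin at the centre of its underside.
- glue: White and blue glue stick, 30 mm diameter, 70 mm high, standing loose at the other far corner of the casing's top; origin at the centre of its underside.
- mug: Blue mug, 76 mm diameter, 90 mm high, on the table to one side of the casing; origin at the centre of its underside.
- jar: Amber jar with a steel cap, 70 mm diameter, 85 mm high, on the table to one side of the casing; origin at the centre of its underside.

How it is judged:
By the outcome, as a careful person would: the job done as asked, in the order asked, and still so for the second after the job is handed in, with the robot touching nothing.
It also fails if it takes over 56 s, if anything falls off the work surface, if the arm or the gripper's body presses on something with over 40 N, if the wrist force passes 120 N, or if a joint passes its speed limit or range.

## Working session

There is one attempt and no reset: what is moved stays moved. The work goes in short steps, Python scripts to look and compute and a tool call to move; the robot and the scene stay as the last step left them, time stands still between calls to the robot, and variables do not carry over. Pictures are saved under pics/ and viewed, at most 10 in all, crops included, and the job is handed in when it is done.

Besides the shell and the picture viewer there is one more tool, called after ">>>" by a JSON object that holds its "name" and its "arguments", one argument or row to a line. drive_tool: Moves the arm, as the interface text tells. Its arguments: {"type":"object","properties":{"angular":{"type":"array","items":{"type":"array","items":{"type":"number"}}},"delta_pos":{"type":"array","items":{"type":"array","items":{"type":"number"}}},"gripper":{"type":"array","items":{"type":"number"}},"squeeze":{"type":"number"}},"required":["angular","delta_pos","gripper"]}

```bash
mkdir -p pics; cat > h.py <<'E'
import numpy as np, cv2
from cell import telemetry, eyes, env, models
from scipy.spatial.transform import Rotation as R
def cam(n):
    p=eyes.read_camera(n); return p
def rot(p):
    o=np.array(p["orientation"],float)
    if o.shape==(3,3): return o
    if o.size==4: return R.from_quat(o).as_matrix()
    return R.from_euler('xyz',o,degrees=True).as_matrix()
def ray(p,uv):
    u=cv2.undistortPoints(np.array([[uv]],float),np.array(p["mtx"]),np.array(p["D"]))[0,0]
    return np.array(p["origin"],float),rot(p)@np.array([u[0],u[1],1.])
def onz(p,uv,z):
    o,d=ray(p,uv); return o+d*(z-o[2])/d[2]
def proj(p,X):
    r=rot(p); t=-r.T@np.array(p["origin"],float)
    return cv2.projectPoints(np.array(X,float).reshape(-1,1,3),cv2.Rodrigues(r.T)[0],t,np.array(p["mtx"]),np.array(p["D"]))[0][:,0]
E
python3 - <<'E'
from h import *
ob=telemetry.get_obs();print(ob["tool_pos"],ob["tool_rot"],env.finger_overhang,ob["force"],ob["grip_width"])
Z=dict(gauge=.06,wheel_hub=.106,pointer_tip=.088,tab_mark=.07,lever_pivot=.091,lever_tip=.082,weight=.046+.06,glue=.13,mug=.09,jar=.085)
for n in("top","side"):
    p=cam(n);print(n,p["origin"],p["orientation"],p["mtx"][0])
    cv2.imwrite(f"pics/{n}0.png",p["pixels"][:,:,::-1])
    for k,z in Z.items():
        for d in models.search_frame(p,k)[:2]: print(k,np.round(d["centre"],1),round(d["p"],2),np.round(onz(p,d["centre"],z),4))
E
```

```text
[ 0.21336557 -0.61339961  0.21385241] [-1.79892268e+02  4.67894319e-03  1.91858524e+01] 0.014 [ 0.5016671   0.54292022 -0.97577084] 0.08704088191551235
top [0.42279735 0.01869926 1.40947442] [-172.77918652   -1.47583035  -88.56034083] [457.16004611   0.         254.14628618]
gauge [259.3 203.3] 0.78 [ 0.5498 -0.0282  0.06  ]
wheel_hub [236.7 204.4] 0.78 [0.5406 0.038  0.106 ]
pointer_tip [237.5 203.7] 0.72 [0.5443 0.036  0.088 ]
tab_mark [228.6 169.3] 0.5 [0.6476 0.0656 0.07  ]
lever_pivot [258.3 204.1] 0.73 [ 0.5445 -0.0243  0.091 ]
lever_tip [305.9 216.7] 0.61 [ 0.5123 -0.1642  0.082 ]
weight [307.6 173.7] 0.76 [ 0.6354 -0.1645  0.106 ]
mug [105.6 213.8] 0.97 [0.5044 0.4141 0.09  ]
jar [389.9 235.8] 0.58 [ 0.4628 -0.4103  0.085 ]
side [0.4691997  1.1652432  0.80695466] [-121.92106489    0.74558403 -175.25036662] [440.38843169   0.         261.22011342]
gauge [272.4 210.2] 0.77 [0.5379 0.0419 0.06  ]
wheel_hub [270.3 198.5] 0.92 [0.5438 0.0481 0.106 ]
pointer_tip [269.2 197.2] 0.73 [0.5496 0.0121 0.088 ]
tab_mark [267.9 199. ] 0.36 [ 0.555  -0.0058  0.07  ]
lever_pivot [273.2 211. ] 0.84 [0.5324 0.0926 0.091 ]
lever_tip [279.5 172.3] 0.55 [ 0.526 -0.161  0.082]
weight [246.7 170.6] 0.58 [ 0.6341 -0.1224  0.106 ]
glue [232.4 220.4] 0.52 [0.6358 0.2035 0.13  ]
glue [279.3 171.3] 0.45 [ 0.5232 -0.0798  0.13  ]
mug [272.  305.5] 0.58 [0.5123 0.4694 0.09  ]
jar [296.4 150.4] 0.92 [ 0.4706 -0.3302  0.085 ]
```

View pics/top0.png

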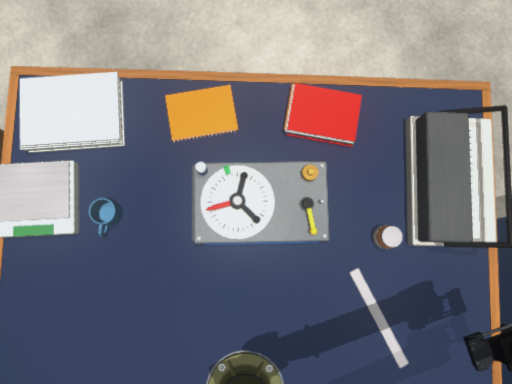

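View pics/side0.png

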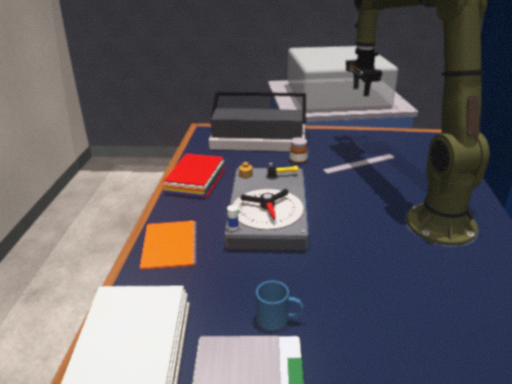

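The top view shows the casing's +y to the image left. The hub is near (237,202), the red tip near (208,209), the green tab at (227,170), the lever pivot at (307,203) and its tip at (313,232), with the stop post at (321,201). So the wheel needs about 86° clockwise. Next I'll measure these with colour masks.

```bash
cat > m.py <<'E'
from h import *
def meas(p):
    # masks by colour inside the casing region
    h=cv2.cvtColor(p["pixels"],cv2.COLOR_RGB2HSV).astype(int); H,S,V=h[...,0],h[...,1],h[...,2]
    roi=np.zeros(H.shape,bool); 
    c=np.array([[.40,-.28,.06],[.70,-.28,.06],[.70,.22,.06],[.40,.22,.06]])
    m=np.zeros(H.shape,np.uint8); cv2.fillConvexPoly(m,proj(p,c).astype(int),1); roi=m>0
    M=dict(red=((H<6)|(H>174))&(S>150)&(V>100),green=(H>45)&(H<80)&(S>120)&(V>60),yellow=(H>22)&(H<34)&(S>150)&(V>120),white=(S<40)&(V>190))
    out={}
    for k,v in M.items():
        n,l,s,_=cv2.connectedComponentsWithStats((v&roi).astype(np.uint8))
        if n<2: continue
        b=1+np.argmax(s[1:,4]); yx=np.argwhere(l==b); out[k]=yx[:,::-1].astype(float)
    return out
if __name__=="__main__":
    for n in("top","side"):
        p=cam(n);o=meas(p)
        for k,z in dict(red=.096,green=.07,yellow=.089).items():
            P=np.array([onz(p,q,z) for q in o[k]])[:,:2]; c=P.mean(0); e=np.linalg.svd(P-c)[2][0]; t=(P-c)@e
            print(n,k,len(P),"c",c.round(4),"ends",(c+e*t.min()).round(4),(c+e*t.max()).round(4))
        hull=cv2.convexHull(o["white"].astype(np.float32))[:,0]; P=np.array([onz(p,q,.066) for q in hull])[:,:2]
        print(n,"dial",np.array(cv2.minEnclosingCircle(P.astype(np.float32))[0]).round(4),cv2.minEnclosingCircle(P.astype(np.float32))[1])
        for k,z in dict(wheel_hub=.096,lever_pivot=.089,gauge=.06).items():
            d=models.cut_out(p,k)
            if d:
                P=np.array([onz(p,q[::-1].astype(float),z) for q in np.argwhere(d[0]["pixels"])])[:,:2]
                print(n,k,d[0]["p"],cv2.minAreaRect((P*1000).astype(np.float32)))
    p=cam("top"); im=cv2.resize(p["pixels"][150:255,185:335,::-1],None,fx=5,fy=5,interpolation=cv2.INTER_CUBIC);cv2.imwrite("pics/crop1.png",im)
E
python3 m.py
```

```text
top red 66 c [0.5372 0.0873] ends [0.5278 0.1178] [0.5457 0.0599]
top green 27 c [0.6472 0.072 ] ends [0.6576 0.0755] [0.6368 0.0686]
top yellow 103 c [ 0.4969 -0.1786] ends [ 0.5351 -0.1697] [ 0.4645 -0.1863]
top dial [0.5531 0.0377] 0.11049759387969971
top wheel_hub 0.88 ((571.5862426757812, 34.36497497558594), (153.32339477539062, 133.2261199951172), 77.50732421875)
top lever_pivot 0.85 ((549.23046875, -29.681304931640625), (237.4175567626953, 394.5907897949219), 2.548347234725952)
top gauge 0.79 ((552.0148315429688, -30.827850341796875), (242.54754638671875, 403.4584045410156), 2.420889139175415)
side red 80 c [0.5409 0.087 ] ends [0.5495 0.0521] [0.5301 0.1312]Traceback (most recent call last):
  File "m.py", line 19, in <module>
    P=np.array([onz(p,q,z) for q in o[k]])[:,:2]; c=P.mean(0); e=np.linalg.svd(P-c)[2][0]; t=(P-c)@e
                                    ~^^^
KeyError: 'green'
```

Hub is about (0.552, 0.039). The pointer is at about 107°, the tab at about 19.5°, and the black arms at about 227° and 347° in world angles. I'll push the 227° arm clockwise with the closed fingers, so first I move to the gap beyond it.

>>> {"name": "drive_tool", "arguments": {
  "angular": [
    [0, 0, -0.139],
    [0, 0, -0.139],
    [0, 0, -0.139],
    [0, 0, -0.139],
    [0, 0, -0.139],
    [0, 0, -0.139],
    [0, 0, 0],
    [0, 0, 0],
    [0, 0, 0],
    [0, 0, 0],
    [0, 0, 0],
    [0, 0, 0],
    [0, 0, 0],
    [0, 0, 0],
    [0, 0, 0],
    [0, 0, 0],
    [0, 0, 0],
    [0, 0, 0],
    [0, 0, 0],
    [0, 0, 0]
  ],
  "delta_pos": [
    [0, 0, 0],
    [0, 0, 0],
    [0, 0, 0],
    [0, 0, 0],
    [0, 0, 0],
    [0, 0, 0],
    [2, 0.3, 0],
    [3.5, 0.4, 0],
    [4.5, 0.5, 0],
    [4.5, 0.5, 0],
    [4.5, 0.5, 0],
    [4.5, 0.5, 0],
    [4.5, 0.5, 0],
    [4.5, 0.5, 0],
    [4.5, 0.5, 0],
    [4.5, 0.5, 0],
    [4.5, 0.5, 0],
    [4.5, 0.5, 0],
    [4.5, 0.5, 0],
    [4.5, 0.5, 0]
  ],
  "gripper": [0, 0, 0, 0, 0, 0, 0, 0, 0, 0, 0, 0, 0, 0, 0, 0, 0, 0, 0, 0],
  "squeeze": 10
}}

```text
time_s: 3.35
tool_pos: [0.5087, -0.091, 0.2154]
tool_rot: [179.9, 0.0, 66.9]
force: [-0.2, -0.4, -0.3]
grip_width: 0.0005
grasp_force: 0.0
```

```bash
cat >> h.py <<'E'
HUB=np.array([.552,.039])
def u(a): a=np.radians(a); return np.array([np.cos(a),np.sin(a)])
def to(xy,z,yaw):
    ob=telemetry.get_obs(); Rt=R.from_euler('xyz',ob["tool_rot"],degrees=True); p=np.array(ob["tool_pos"])
    Rg=R.from_euler('xyz',[180,0,yaw],degrees=True)
    print("t",round(ob["time_s"],2),"pos",p.round(4),"rot",np.round(ob["tool_rot"],2),"F",np.round(ob["force"],1),"w",round(ob["grip_width"],4))
    print("delta cm now-axes",(Rt.inv().apply(np.r_[xy,z]-p)*100).round(2)," goal-axes",(Rg.inv().apply(np.r_[xy,z]-p)*100).round(2),"rotvec",(Rt.inv()*Rg).as_rotvec().round(4))
def wheel(th,r=.05,off=.0225,side=1): return HUB+r*u(th)+side*off*u(th+90)
E
python3 - <<'E'
from h import *
print(wheel(247))
to(wheel(247),.2,67)
E
sed -i 's/for k,z in dict(red=.096,green=.07,yellow=.089).items():/&\n            if k not in o: continue/' m.py
```

```text
[ 0.5531748  -0.01581669]
t 3.35 pos [ 0.5087 -0.091   0.2154] rot [1.7993e+02 3.0000e-02 6.6950e+01] F [-0.2 -0.4 -0.3] w 0.0005
delta cm now-axes [8.66 1.15 1.53]  goal-axes [8.66 1.16 1.54] rotvec [ 0.0012  0.0005 -0.0009]
```

>>> {"name": "drive_tool", "arguments": {
  "angular": [
    [0, 0, 0],
    [0, 0, 0],
    [0, 0, 0],
    [0, 0, 0],
    [0, 0, 0],
    [0, 0, 0],
    [0, 0, 0],
    [0, 0, 0]
  ],
  "delta_pos": [
    [4.3, 0.6, 0],
    [4.3, 0.6, 0],
    [0, 0, 2],
    [0, 0, 3],
    [0, 0, 3],
    [0, 0, 2.5],
    [0, 0, 1.3],
    [0, 0, 0]
  ],
  "gripper": [0, 0, 0, 0, 0, 0, 0, 0]
}}

```text
time_s: 4.15
tool_pos: [0.5514, -0.0182, 0.0953]
tool_rot: [-179.8, 0.0, 67.0]
force: [-0.5, -0.1, 0.3]
grip_width: 0.0007
grasp_force: 0.0
```

```bash
python3 - <<'E'
from h import *
to(wheel(247),.097,67)
p=cam("top"); cv2.imwrite("pics/crop1.png",cv2.resize(p["pixels"][150:255,185:335,::-1],None,fx=5,fy=5,interpolation=cv2.INTER_CUBIC))
E
```

```text
t 4.15 pos [ 0.5514 -0.0182  0.0953] rot [-1.7982e+02  5.0000e-02  6.6970e+01] F [-0.5 -0.1  0.3] w 0.0007
delta cm now-axes [ 0.29  0.07 -0.17]  goal-axes [ 0.29  0.07 -0.17] rotvec [-0.0032  0.0008 -0.0006]
```

View pics/crop1.png

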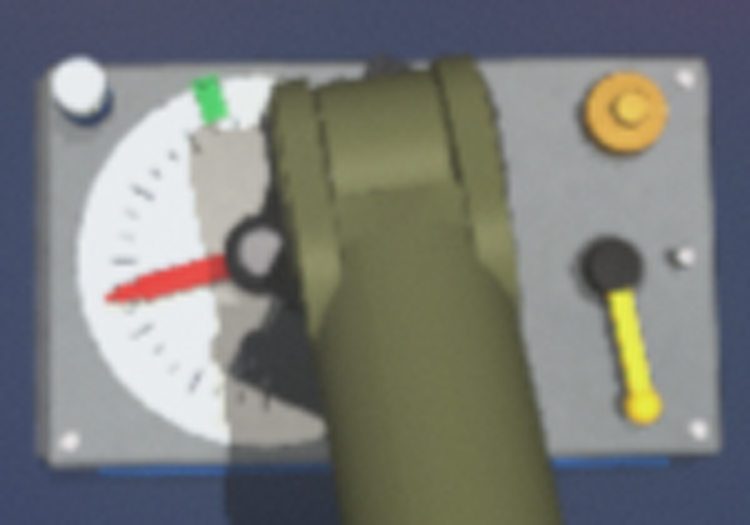

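The crop shows the arm over the right half of the dial, with the wheel unmoved: red tip at (110,297) and tab at (208,100). The finger is in the gap, so I start the clockwise arc.

>>> {"name": "drive_tool", "arguments": {
  "angular": [
    [0, 0, 0],
    [0, 0, 0.07],
    [0, 0, 0.07],
    [0, 0, 0.07],
    [0, 0, 0.07],
    [0, 0, 0.07],
    [0, 0, 0.07],
    [0, 0, 0.07],
    [0, 0, 0.07],
    [0, 0, 0.07],
    [0, 0, 0.07],
    [0, 0, 0.07],
    [0, 0, 0.07],
    [0, 0, 0.07],
    [0, 0, 0.07],
    [0, 0, 0.07],
    [0, 0, 0.07],
    [0, 0, 0]
  ],
  "delta_pos": [
    [0.29, 0.07, -0.15],
    [-0.145, -0.355, 0],
    [-0.145, -0.355, 0],
    [-0.145, -0.355, 0],
    [-0.145, -0.355, 0],
    [-0.145, -0.355, 0],
    [-0.145, -0.355, 0],
    [-0.145, -0.355, 0],
    [-0.145, -0.355, 0],
    [-0.145, -0.355, 0],
    [-0.145, -0.355, 0],
    [-0.145, -0.355, 0],
    [-0.145, -0.355, 0],
    [-0.145, -0.355, 0],
    [-0.145, -0.355, 0],
    [-0.145, -0.355, 0],
    [-0.145, -0.355, 0],
    [0, 0, 0]
  ],
  "gripper": [0, 0, 0, 0, 0, 0, 0, 0, 0, 0, 0, 0, 0, 0, 0, 0, 0, 0]
}}

```text
time_s: 6.0
tool_pos: [0.5057, 0.015, 0.1002]
tool_rot: [180.0, -0.2, 2.9]
force: [0.6, -0.5, 0.2]
grip_width: 0.0002
grasp_force: 0.0
```

```bash
python3 - <<'E'
from h import *
from m import meas
to(wheel(183),.097,3)
p=cam("top");o=meas(p)
for k,z in dict(red=.096,green=.07).items():
    if k in o: P=np.array([onz(p,q,z) for q in o[k]])[:,:2]; c=P.mean(0); d=c-HUB; e=np.linalg.svd(P-c)[2][0];print(k,len(P),c,np.degrees(np.arctan2(d[1],d[0])),"axis",np.degrees(np.arctan2(e[1],e[0])))
E
```

```text
t 6.0 pos [0.5057 0.015  0.1002] rot [179.97  -0.18   2.86] F [ 0.6 -0.5  0.2] w 0.0002
delta cm now-axes [-0.25  0.1   0.32]  goal-axes [-0.25  0.1   0.32] rotvec [ 0.0005 -0.0031 -0.0025]
green 28 [0.6473369  0.07186601] 19.020887596820263 axis -162.5740316441963
```

```bash
python3 - <<'E'
from h import *
a=cam("top")["pixels"][150:255,185:335,::-1]; b=cam("side")["pixels"][140:260,210:330,::-1]
f=lambda i:cv2.resize(i,(400,int(400*i.shape[0]/i.shape[1])),interpolation=cv2.INTER_CUBIC)
a,b=f(a),f(b); a=cv2.copyMakeBorder(a,0,b.shape[0]-a.shape[0],0,0,cv2.BORDER_CONSTANT)
cv2.imwrite("pics/c2.png",np.hstack([a,b]))
E
```

```text
(no output)
```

View pics/c2.png

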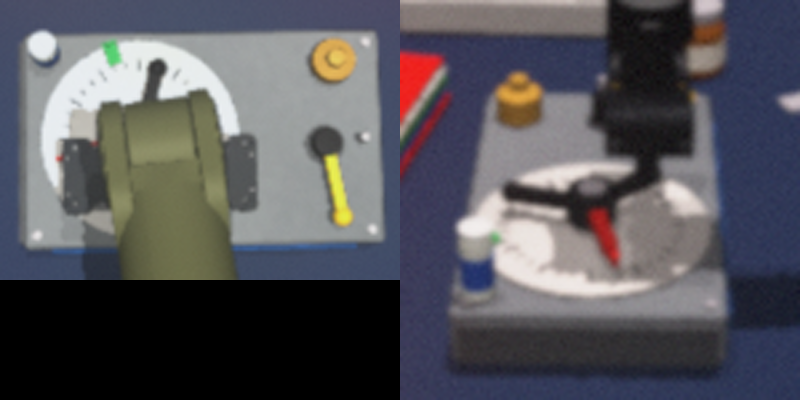

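```bash
python3 - <<'E'
from h import *
ob=telemetry.get_obs();print(ob["tool_pos"],ob["force"],ob["wrist_torque"])
p=cam("side")
def P(a,r,z): return np.r_[HUB+r*u(a),z]
im=p["pixels"][...,::-1].copy()
s=6;x0,y0=225,150;crop=cv2.resize(im[y0:y0+80,x0:x0+110],None,fx=s,fy=s,interpolation=cv2.INTER_CUBIC)
def dot(X,c):
    q=((proj(p,X)[0]-[x0,y0]+.5)*s).astype(int);cv2.circle(crop,tuple(int(v) for v in q),3,c,-1)
for a,c in((107,(255,255,0)),(227,(0,255,255)),(347,(255,0,255))):
    for r in(.03,.05,.07,.088):dot(P(a,r,.096),c)
t=np.array(ob["tool_pos"]);Rm=R.from_euler('xyz',ob["tool_rot"],degrees=True)
for dx in(-.0095,.0095):
    for dy in(-.015,.015):
        dot(t+Rm.apply([dx,dy,.014]),(0,255,0))
cv2.imwrite("pics/c3.png",crop)
E
```

```text
[0.50530461 0.01408126 0.0993582 ] [-0.20148412  0.25444395  0.54586139] [ 0.00618165 -0.00011593  0.00770814]
```

View pics/c3.png

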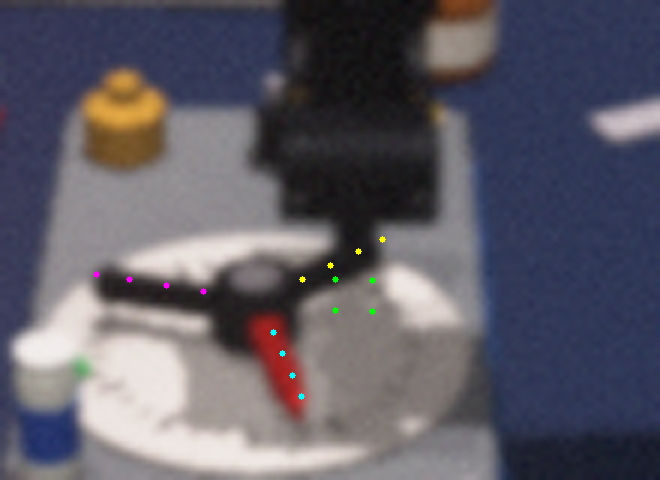

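```bash
python3 - <<'E'
from h import *
ob=telemetry.get_obs()
t=np.array(ob["tool_pos"]);Rm=R.from_euler('xyz',ob["tool_rot"],degrees=True)
print(ob["qpos"])
out=[]
for n in("top","side"):
    p=cam(n);im=p["pixels"][...,::-1].copy();s=4
    x0,y0=(200,170) if n=="top" else (225,120)
    crop=cv2.resize(im[y0:y0+110,x0:x0+100],None,fx=s,fy=s,interpolation=cv2.INTER_CUBIC)
    def dot(X,c):
        q=((proj(p,X)[0]-[x0,y0]+.5)*s).astype(int);cv2.circle(crop,tuple(int(v) for v in q),3,c,-1)
    for z,ax,ay,c in((.014,.0095,.015,(0,255,0)),(-.056,.0375,.095,(0,255,255)),(-.056,.0095,.015,(255,255,0))):
        for dx in(-1,1):
            for dy in(-1,1): dot(t+Rm.apply([dx*ax,dy*ay,z]),c)
    out.append(crop)
cv2.imwrite("pics/c4.png",np.hstack(out))
E
```

```text
[ 29.10669174   8.59178728 -35.9688311  110.49123864   5.70485648
  62.58204932 -96.32765182]
```

View pics/c4.png

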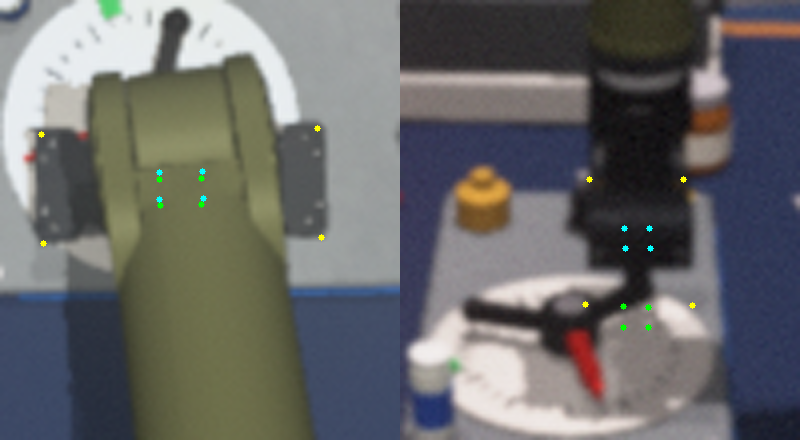

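The side view puts the fingers about 3 cm higher than the reported z and the 14 mm overhang imply. The wheel hasn't moved and there is no contact force, so the finger passed over the arm. I'll go back and feel for the real tip height over the open dial.

>>> {"name": "drive_tool", "arguments": {
  "angular": [
    [0, 0, 0],
    [0, 0, 0],
    [0, 0, 0],
    [0, 0, -0.14],
    [0, 0, -0.14],
    [0, 0, -0.14],
    [0, 0, -0.14],
    [0, 0, -0.14],
    [0, 0, -0.14],
    [0, 0, -0.14],
    [0, 0, -0.14],
    [0, 0, 0],
    [0, 0, 0],
    [0, 0, 0],
    [0, 0, 0]
  ],
  "delta_pos": [
    [0, 0, -2.5],
    [2.3, 1.65, 0],
    [2.3, 1.65, 0],
    [0, 0, 0],
    [0, 0, 0],
    [0, 0, 0],
    [0, 0, 0],
    [0, 0, 0],
    [0, 0, 0],
    [0, 0, 0],
    [0, 0, 0],
    [0, 0, 1.3],
    [0, 0, 1.3],
    [0, 0, 0.3],
    [0, 0, 0]
  ],
  "gripper": [0, 0, 0, 0, 0, 0, 0, 0, 0, 0, 0, 0, 0, 0, 0]
}}

```text
time_s: 7.8
tool_pos: [0.5511, -0.0165, 0.093]
tool_rot: [-179.9, 0.0, 66.9]
force: [-0.3, -0.6, 0.2]
grip_width: 0.0006
grasp_force: 0.0
```

>>> {"name": "drive_tool", "arguments": {
  "angular": [
    [0, 0, 0],
    [0, 0, 0],
    [0, 0, 0]
  ],
  "delta_pos": [
    [0, 0, 0.4],
    [0, 0, 0.3],
    [0, 0, 0]
  ],
  "gripper": [0, 0, 0]
}}

```text
time_s: 8.1
tool_pos: [0.5519, -0.0166, 0.0871]
tool_rot: [-180.0, 0.0, 67.0]
force: [0.3, -0.3, 0.3]
grip_width: -0.0001
grasp_force: 0.0
```

```bash
python3 - <<'E'
from h import *
to(wheel(247),.09,67)
E
```

```text
t 8.1 pos [ 0.5519 -0.0166  0.0871] rot [-1.7998e+02  1.0000e-02  6.6960e+01] F [ 0.3 -0.3  0.3] w -0.0001
delta cm now-axes [ 0.12  0.09 -0.29]  goal-axes [ 0.12  0.09 -0.29] rotvec [-0.0003  0.0003 -0.0007]
```

>>> {"name": "drive_tool", "arguments": {
  "angular": [
    [0, 0, 0],
    [0, 0, 0],
    [0, 0, 0]
  ],
  "delta_pos": [
    [0, 0, 0.3],
    [0, 0, 0.2],
    [0, 0, 0]
  ],
  "gripper": [0, 0, 0]
}}

```text
time_s: 8.4
tool_pos: [0.5519, -0.0166, 0.0821]
tool_rot: [-180.0, 0.0, 67.0]
force: [-0.2, 1.0, -0.2]
grip_width: 0.0007
grasp_force: 0.0
```

>>> {"name": "drive_tool", "arguments": {
  "angular": [
    [0, 0, 0],
    [0, 0, 0],
    [0, 0, 0]
  ],
  "delta_pos": [
    [0, 0, 0.2],
    [0, 0, 0.2],
    [0, 0, 0]
  ],
  "gripper": [0, 0, 0]
}}

```text
time_s: 8.7
tool_pos: [0.5518, -0.0166, 0.0781]
tool_rot: [-180.0, 0.0, 67.0]
force: [-0.8, -1.1, 0.6]
grip_width: 0.0005
grasp_force: 0.0
```

```bash
python3 - <<'E'
from h import *
to(wheel(247),.09,67)
p=cam("side"); cv2.imwrite("pics/c5.png",cv2.resize(p["pixels"][100:250,210:330,::-1],None,fx=4,fy=4,interpolation=cv2.INTER_CUBIC))
E
```

```text
t 8.7 pos [ 0.5518 -0.0166  0.0781] rot [-1.7997e+02  1.0000e-02  6.6970e+01] F [-0.8 -1.1  0.6] w 0.0005
delta cm now-axes [ 0.12  0.09 -1.19]  goal-axes [ 0.12  0.09 -1.19] rotvec [-0.0005  0.0002 -0.0005]
```

View pics/c5.png

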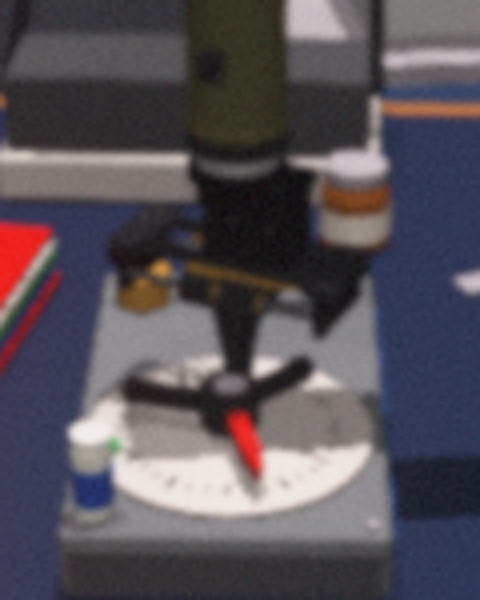

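There is still no contact at a nominal tip height of 64 mm, so the tips do sit higher than nominal, by at least 11 mm. I'll go 4 mm lower, which clears the dial for any such offset, and push 40°.

>>> {"name": "drive_tool", "arguments": {
  "angular": [
    [0, 0, 0],
    [0, 0, 0],
    [0, 0, 0.07],
    [0, 0, 0.07],
    [0, 0, 0.07],
    [0, 0, 0.07],
    [0, 0, 0.07],
    [0, 0, 0.07],
    [0, 0, 0.07],
    [0, 0, 0.07],
    [0, 0, 0.07],
    [0, 0, 0.07]
  ],
  "delta_pos": [
    [0, 0, 0.2],
    [0.1, 0, 0.2],
    [-0.145, -0.355, 0],
    [-0.145, -0.355, 0],
    [-0.145, -0.355, 0],
    [-0.145, -0.355, 0],
    [-0.145, -0.355, 0],
    [-0.145, -0.355, 0],
    [-0.145, -0.355, 0],
    [-0.145, -0.355, 0],
    [-0.145, -0.355, 0],
    [-0.145, -0.355, 0]
  ],
  "gripper": [0, 0, 0, 0, 0, 0, 0, 0, 0, 0, 0, 0]
}}

```text
time_s: 9.95
tool_pos: [0.5179, -0.0039, 0.0747]
tool_rot: [179.9, -0.1, 26.7]
force: [2.8, -0.8, -0.9]
grip_width: 0.0005
grasp_force: 1.0
```

```bash
cat > w.py <<'E'
from h import *
from m import meas
import sys
def ang():
  for n in("side","top"):
    p=cam(n);o=meas(p)
    for k,z in dict(red=.096,green=.07,yellow=.089).items():
        if k in o and len(o[k])>8: P=np.array([onz(p,q,z) for q in o[k]])[:,:2]; c=P.mean(0); d=c-HUB; e=np.linalg.svd(P-c)[2][0];print(n,k,len(P),c.round(4),np.degrees(np.arctan2(d[1],d[0])).round(1),"axis",np.degrees(np.arctan2(e[1],e[0])).round(1))
if __name__=="__main__":
    th=float(sys.argv[1]); to(wheel(th),.074,th-180); ang()
E
python3 w.py 207
```

```text
t 9.95 pos [ 0.5179 -0.0039  0.0747] rot [ 1.799e+02 -1.100e-01  2.669e+01] F [ 2.8 -0.8 -0.9] w 0.0005
delta cm now-axes [-0.02 -0.02  0.07]  goal-axes [-0.02 -0.02  0.07] rotvec [ 0.0017 -0.0019 -0.0055]
side red 66 [0.554  0.0933] 87.9 axis 92.0
side yellow 11 [ 0.4717 -0.1885] -109.4 axis 103.9
top red 70 [0.5531 0.0925] 88.9 axis -89.7
top green 27 [0.6472 0.072 ] 19.1 axis -161.7
top yellow 111 [ 0.4973 -0.1785] -104.1 axis -166.7
```

Contact made: the red pointer is now at about 89°. I'll push another 64°.

>>> {"name": "drive_tool", "arguments": {
  "angular": [
    [0, 0, 0.07],
    [0, 0, 0.07],
    [0, 0, 0.07],
    [0, 0, 0.07],
    [0, 0, 0.07],
    [0, 0, 0.07],
    [0, 0, 0.07],
    [0, 0, 0.07],
    [0, 0, 0.07],
    [0, 0, 0.07],
    [0, 0, 0.07],
    [0, 0, 0.07],
    [0, 0, 0.07],
    [0, 0, 0.07],
    [0, 0, 0.07],
    [0, 0, 0.07],
    [0, 0, 0]
  ],
  "delta_pos": [
    [-0.145, -0.355, 0],
    [-0.145, -0.355, 0],
    [-0.145, -0.355, 0],
    [-0.145, -0.355, 0],
    [-0.145, -0.355, 0],
    [-0.145, -0.355, 0],
    [-0.145, -0.355, 0],
    [-0.145, -0.355, 0],
    [-0.145, -0.355, 0],
    [-0.145, -0.355, 0],
    [-0.145, -0.355, 0],
    [-0.145, -0.355, 0],
    [-0.145, -0.355, 0],
    [-0.145, -0.355, 0],
    [-0.145, -0.355, 0],
    [-0.145, -0.355, 0],
    [0, 0, 0]
  ],
  "gripper": [0, 0, 0, 0, 0, 0, 0, 0, 0, 0, 0, 0, 0, 0, 0, 0, 0]
}}

```text
time_s: 11.75
tool_pos: [0.4979, 0.0513, 0.0743]
tool_rot: [180.0, 0.0, -37.2]
force: [0.2, -0.6, 0.7]
grip_width: 0.0002
grasp_force: 0.4
```

```bash
python3 w.py 143
```

```text
t 11.75 pos [0.4979 0.0513 0.0743] rot [179.95   0.   -37.22] F [ 0.2 -0.6  0.7] w 0.0002
delta cm now-axes [ 0.06 -0.02  0.03]  goal-axes [ 0.06 -0.02  0.03] rotvec [ 0.0008  0.     -0.0038]
side red 89 [0.5985 0.0696] 33.3 axis 29.2
top red 56 [0.6044 0.0665] 27.7 axis -152.4
top green 28 [0.6473 0.0719] 19.0 axis -162.6
top yellow 103 [ 0.4973 -0.1787] -104.1 axis -166.9
```

>>> {"name": "drive_tool", "arguments": {
  "angular": [
    [0, 0, 0.07],
    [0, 0, 0.06],
    [0, 0, 0],
    [0, 0, -0.07],
    [0, 0, 0],
    [0, 0, 0],
    [0, 0, 0]
  ],
  "delta_pos": [
    [-0.145, -0.355, 0],
    [-0.125, -0.305, 0],
    [0, 0, 0],
    [0.145, 0.355, 0],
    [0, 0.5, 0],
    [0, 0.5, 0],
    [0, 0, 0]
  ],
  "gripper": [0, 0, 0, 0, 0, 0, 0]
}}

```text
time_s: 12.55
tool_pos: [0.4914, 0.0465, 0.0743]
tool_rot: [180.0, 0.0, -40.8]
force: [-0.3, 0.5, 0.9]
grip_width: 0.0005
grasp_force: 0.0
```

```bash
python3 w.py 140; python3 - <<'E'
from h import *
for n in("top","side"):
    p=cam(n)
    for k,z in(("pointer_tip",.088),("tab_mark",.07),("wheel_hub",.106)):
        for d in models.search_frame(p,k)[:1]:print(n,k,np.round(d["centre"],1),d["p"],onz(p,d["centre"],z).round(4))
    if n=="top": a=p["pixels"][150:255,185:335,::-1]
    else: b=p["pixels"][140:260,210:330,::-1]
f=lambda i:cv2.resize(i,(400,int(400*i.shape[0]/i.shape[1])),interpolation=cv2.INTER_CUBIC)
a,b=f(a),f(b); a=cv2.copyMakeBorder(a,0,b.shape[0]-a.shape[0],0,0,cv2.BORDER_CONSTANT)
cv2.imwrite("pics/c6.png",np.hstack([a,b]))
E
```

```text
t 12.55 pos [0.4914 0.0465 0.0743] rot [179.96   0.   -40.82] F [-0.3  0.5  0.9] w 0.0005
delta cm now-axes [ 0.1  -1.07  0.03]  goal-axes [ 0.12 -1.07  0.03] rotvec [ 0.0007  0.0001 -0.0143]
side red 89 [0.6027 0.0641] 26.4 axis 22.4
top red 68 [0.6021 0.0575] 20.3 axis -159.0
top green 16 [0.652  0.0728] 18.6 axis -134.3
top yellow 104 [ 0.4967 -0.1788] -104.3 axis -166.5
top pointer_tip [234.8 192.2] 0.66 [0.5776 0.0448 0.088 ]
top tab_mark [310.9 211.3] 0.63 [ 0.5294 -0.1805  0.07  ]
top wheel_hub [231.2 190.5] 0.53 [0.5801 0.055  0.106 ]
side pointer_tip [268.1 205.3] 0.78 [0.5498 0.0582 0.088 ]
side wheel_hub [266.2 203.9] 0.7 [0.5539 0.0787 0.106 ]
```

View pics/c6.png

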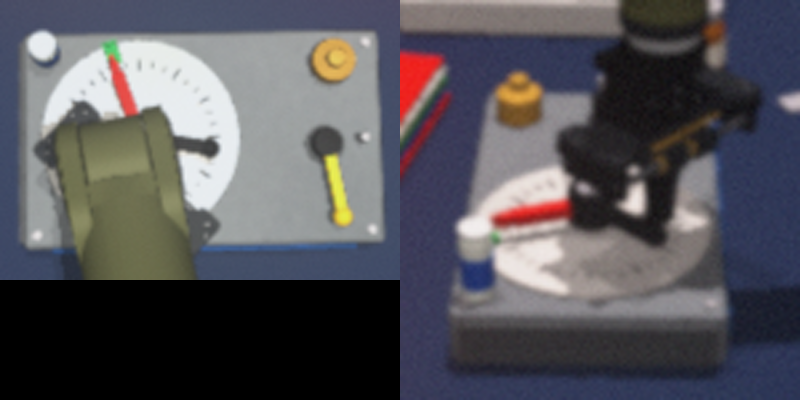

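The crop shows the red tip at (112,58) against the tab at (111,47). The pointer is about 1.5° short, so I'll nudge it on by that much and then retreat upwards for an unobstructed check.

>>> {"name": "drive_tool", "arguments": {
  "angular": [
    [0, 0, 0],
    [0, 0, 0],
    [0, 0, 0.07],
    [0, 0, 0.028],
    [0, 0, 0],
    [0, 0, -0.07],
    [0, 0, 0],
    [0, 0, 0],
    [0, 0, 0],
    [0, 0, 0],
    [0, 0, 0],
    [0, 0, 0],
    [0, 0, 0]
  ],
  "delta_pos": [
    [0, -0.5, 0],
    [0, -0.5, 0],
    [-0.145, -0.355, 0],
    [-0.06, -0.14, 0],
    [0, 0, 0],
    [0.145, 0.355, 0],
    [0, 0.8, 0],
    [0, 0.2, -2],
    [0, 0, -4],
    [0, 0, -4],
    [-4, 4, 0],
    [-3, 4, 0],
    [0, 0, 0]
  ],
  "gripper": [0, 0, 0, 0, 0, 0, 0, 0, 0, 0, 0, 0, 0]
}}

```text
time_s: 14.35
tool_pos: [0.3868, 0.0355, 0.1735]
tool_rot: [179.7, -0.1, -42.5]
force: [-0.1, -0.3, -0.2]
grip_width: 0.0002
grasp_force: 0.0
```

```bash
cat > fin.py <<'E'
from h import *
from m import meas
for i in range(3):
    p=cam("top");o=meas(p)
    if "red" not in o or "green" not in o: print(list(o));continue
    g=np.array([onz(p,q,.07) for q in o["green"]])[:,:2].mean(0)
    P=np.array([onz(p,q,.096) for q in o["red"]])[:,:2]; c=P.mean(0); e=np.linalg.svd(P-c)[2][0]; e*=np.sign(e[0])
    n=np.array([-e[1],e[0]])
    print(len(P),len(o["green"]),"axis",np.degrees(np.arctan2(e[1],e[0])).round(2),"green off line mm",((g-c)@n*1e3).round(1),"hub off line",((HUB-c)@n*1e3).round(1), "g",g.round(4))
    G=np.array([.6472,.072]); d1=c-HUB;d2=G-HUB; print("ang red/green",np.degrees(np.arctan2(d1[1],d1[0])).round(2),np.degrees(np.arctan2(d2[1],d2[0])).round(2),"orig green off line",((G-c)@n*1e3).round(1))
E
python3 fin.py; python3 - <<'E'
from h import *
to([.5,-.15],.16,-40)
p=cam("top");cv2.imwrite("pics/c7.png",cv2.resize(p["pixels"][150:255,185:335,::-1],None,fx=5,fy=5,interpolation=cv2.INTER_CUBIC))
E
```

```text
69 12 axis 20.23 green off line mm -0.4 hub off line 1.5 g [0.6532 0.0743]
ang red/green 18.73 19.12 orig green off line -0.5
68 13 axis 20.02 green off line mm 0.1 hub off line 1.2 g [0.6526 0.0744]
ang red/green 18.78 19.12 orig green off line -0.4
68 12 axis 20.52 green off line mm -0.8 hub off line 1.7 g [0.6532 0.0743]
ang red/green 18.77 19.12 orig green off line -0.8
t 14.5 pos [0.3934 0.0371 0.1749] rot [-1.7994e+02 -1.2000e-01 -4.2410e+01] F [ 0.8 -0.1 -0.3] w 0.0003
delta cm now-axes [20.49  6.63  1.53]  goal-axes [20.19  7.48  1.49] rotvec [-0.0009 -0.0022 -0.0421]
```

View pics/c7.png

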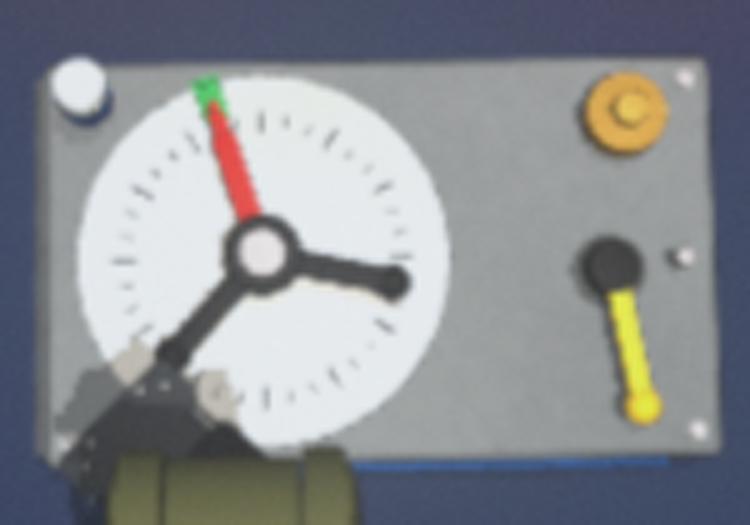

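The pointer tip at (210,108) lies over the tab, its line within 1 mm of the tab's centre, and nothing else has moved. Next, the lever.

```bash
cat >> h.py <<'E'
PIV=np.array([.554,-.164])
def lever(ph,r=.055,off=.0215): return PIV+r*u(ph)-off*u(ph+90)
E
python3 - <<'E'
from h import *
p=cam("top")
a=onz(p,[307.0,202.7],.091);b=onz(p,[313.2,231],.082);d=(b-a)[:2];print(a,b,np.linalg.norm(d),np.degrees(np.arctan2(d[1],d[0]))%360, "post",onz(p,[321.7,201],.09))
to(lever(168),.16,-12); print(lever(168),lever(262.6))
E
```

```text
[ 0.55246785 -0.16573308  0.091     ] [ 0.47128266 -0.18598175  0.082     ] 0.08367224211210955 194.00460538236763 post [ 0.55871278 -0.20880887  0.09      ]
t 14.6 pos [0.394  0.0376 0.1747] rot [-179.94   -0.    -42.35] F [-0.5  0.2 -0.4] w 0.0006
delta cm now-axes [19.57  5.05  1.47]  goal-axes [14.34 14.25  1.47] rotvec [-1.000e-03 -3.000e-04 -5.297e-01]
[ 0.50467198 -0.13153468] [ 0.52559531 -0.21577281]
```

>>> {"name": "drive_tool", "arguments": {
  "angular": [
    [0, 0, 0],
    [0, 0, 0],
    [0, 0, 0],
    [0, 0, 0],
    [0, 0, 0],
    [0, 0, -0.133],
    [0, 0, -0.133],
    [0, 0, -0.133],
    [0, 0, -0.13],
    [0, 0, 0],
    [0, 0, 0],
    [0, 0, 0],
    [0, 0, 0],
    [0, 0, 0],
    [0, 0, 0],
    [0, 0, 0]
  ],
  "delta_pos": [
    [3.9, 1, 0],
    [3.9, 1, 0],
    [3.9, 1, 0],
    [3.9, 1, 0],
    [3.9, 1, 0],
    [0, 0, 0],
    [0, 0, 0],
    [0, 0, 0],
    [0, 0, 0],
    [0, 0, 3],
    [0, 0, 3],
    [0, 0, 3],
    [0, 0, 0.7],
    [0, 0, 0.6],
    [0, 0, 0.5],
    [0, 0, 0]
  ],
  "gripper": [0, 0, 0, 0, 0, 0, 0, 0, 0, 0, 0, 0, 0, 0, 0, 0]
}}

```text
time_s: 16.2
tool_pos: [0.5041, -0.1311, 0.0668]
tool_rot: [-180.0, -0.0, -12.0]
force: [0.2, -0.1, -0.5]
grip_width: 0.0005
grasp_force: 0.0
```

```bash
python3 - <<'E'
from h import *
to(lever(168),.066,-12)
p=cam("side");cv2.imwrite("pics/c8.png",cv2.resize(p["pixels"][100:250,210:330,::-1],None,fx=4,fy=4,interpolation=cv2.INTER_CUBIC))
E
```

```text
t 16.2 pos [ 0.5041 -0.1311  0.0668] rot [-1.800e+02 -5.000e-02 -1.205e+01] F [ 0.2 -0.1 -0.5] w 0.0005
delta cm now-axes [0.06 0.03 0.08]  goal-axes [0.06 0.03 0.08] rotvec [-0.0001 -0.0008 -0.0008]
```

View pics/c8.png

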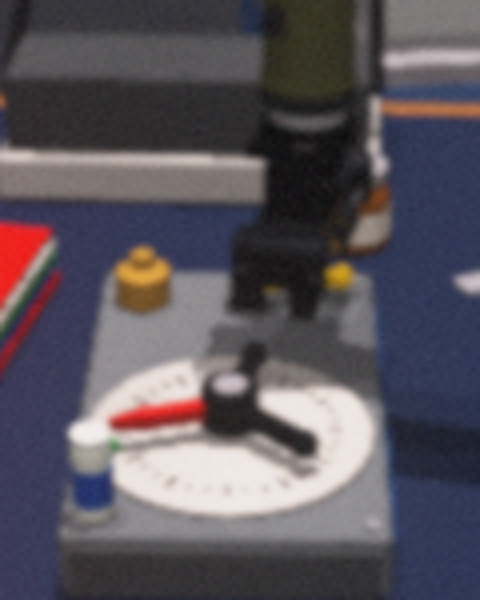

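>>> {"name": "drive_tool", "arguments": {
  "angular": [
    [0, 0, -0.07],
    [0, 0, -0.07],
    [0, 0, -0.07],
    [0, 0, -0.07],
    [0, 0, -0.07],
    [0, 0, -0.07],
    [0, 0, -0.07],
    [0, 0, -0.07],
    [0, 0, -0.07],
    [0, 0, -0.07],
    [0, 0, -0.07],
    [0, 0, -0.07],
    [0, 0, -0.07],
    [0, 0, -0.07],
    [0, 0, -0.07],
    [0, 0, -0.07],
    [0, 0, -0.07],
    [0, 0, -0.07]
  ],
  "delta_pos": [
    [-0.137, 0.39, 0],
    [-0.137, 0.39, 0],
    [-0.137, 0.39, 0],
    [-0.137, 0.39, 0],
    [-0.137, 0.39, 0],
    [-0.137, 0.39, 0],
    [-0.137, 0.39, 0],
    [-0.137, 0.39, 0],
    [-0.137, 0.39, 0],
    [-0.137, 0.39, 0],
    [-0.137, 0.39, 0],
    [-0.137, 0.39, 0],
    [-0.137, 0.39, 0],
    [-0.137, 0.39, 0],
    [-0.137, 0.39, 0],
    [-0.137, 0.39, 0],
    [-0.137, 0.39, 0],
    [-0.137, 0.39, 0]
  ],
  "gripper": [0, 0, 0, 0, 0, 0, 0, 0, 0, 0, 0, 0, 0, 0, 0, 0, 0, 0]
}}

```text
time_s: 18.05
tool_pos: [0.5058, -0.201, 0.0671]
tool_rot: [-179.9, 0.1, 60.3]
force: [-3.3, -0.4, -0.2]
grip_width: 0.0007
grasp_force: 1.2
```

```bash
python3 - <<'E'
from h import *
from w import ang
to(lever(240),.066,60); ang()
E
```

```text
t 18.05 pos [ 0.5058 -0.201   0.0671] rot [-1.7994e+02  8.0000e-02  6.0280e+01] F [-3.3 -0.4 -0.2] w 0.0007
delta cm now-axes [0.12 0.17 0.11]  goal-axes [0.12 0.17 0.11] rotvec [-0.0011  0.0014  0.0049]
side red 92 [0.6036 0.0632] 25.2 axis 21.4
top red 65 [0.6049 0.057 ] 18.8 axis -160.1
top green 12 [0.6532 0.0743] 19.2 axis 164.4
```

>>> {"name": "drive_tool", "arguments": {
  "angular": [
    [0, 0, -0.07],
    [0, 0, -0.07],
    [0, 0, -0.07],
    [0, 0, -0.07],
    [0, 0, -0.07]
  ],
  "delta_pos": [
    [-0.137, 0.39, 0],
    [-0.137, 0.39, 0],
    [-0.137, 0.39, 0],
    [-0.137, 0.39, 0],
    [-0.137, 0.39, 0]
  ],
  "gripper": [0, 0, 0, 0, 0]
}}

```text
time_s: 18.65
tool_pos: [0.5215, -0.2149, 0.067]
tool_rot: [-180.0, 0.1, 80.2]
force: [-3.0, -0.1, 0.2]
grip_width: 0.0008
grasp_force: 1.2
```

>>> {"name": "drive_tool", "arguments": {
  "angular": [
    [0, 0, -0.02],
    [0, 0, -0.02]
  ],
  "delta_pos": [
    [-0.04, 0.11, 0],
    [-0.04, 0.11, 0]
  ],
  "gripper": [0, 0]
}}

```text
time_s: 18.85
tool_pos: [0.524, -0.2156, 0.0668]
tool_rot: [-180.0, 0.0, 82.4]
force: [-2.4, -1.1, -0.1]
grip_width: 0.0003
grasp_force: 1.1
```

>>> {"name": "drive_tool", "arguments": {
  "angular": [
    [0, 0, -0.02],
    [0, 0, -0.02]
  ],
  "delta_pos": [
    [-0.04, 0.11, 0],
    [-0.04, 0.11, 0]
  ],
  "gripper": [0, 0]
}}

```text
time_s: 19.05
tool_pos: [0.5263, -0.2163, 0.0666]
tool_rot: [180.0, 0.0, 84.8]
force: [-1.5, -0.6, 0.6]
grip_width: 0.0004
grasp_force: 1.1
```

>>> {"name": "drive_tool", "arguments": {
  "angular": [
    [0, 0, -0.02],
    [0, 0, 0]
  ],
  "delta_pos": [
    [-0.04, 0.11, 0],
    [0, 0, 0]
  ],
  "gripper": [0, 0]
}}

```text
time_s: 19.25
tool_pos: [0.5276, -0.2168, 0.0665]
tool_rot: [180.0, 0.0, 86.0]
force: [-1.8, -0.7, -0.3]
grip_width: 0.0007
grasp_force: 0.8
```

>>> {"name": "drive_tool", "arguments": {
  "angular": [
    [0, 0, 0],
    [0, 0, 0]
  ],
  "delta_pos": [
    [0, 0.12, 0],
    [0, 0.12, 0]
  ],
  "gripper": [0, 0]
}}

```text
time_s: 19.45
tool_pos: [0.5297, -0.217, 0.0664]
tool_rot: [-180.0, 0.0, 85.9]
force: [-1.8, -1.0, -0.0]
grip_width: 0.0002
grasp_force: 1.1
```

>>> {"name": "drive_tool", "arguments": {
  "angular": [
    [0, 0, 0],
    [0, 0, 0]
  ],
  "delta_pos": [
    [0, 0.1, 0],
    [0, 0.05, 0]
  ],
  "gripper": [0, 0]
}}

```text
time_s: 19.65
tool_pos: [0.5313, -0.2171, 0.0664]
tool_rot: [-180.0, 0.0, 85.9]
force: [-2.0, -1.3, 0.6]
grip_width: 0.0005
grasp_force: 1.1
```

```bash
python3 - <<'E'
from h import *
from w import ang
to(lever(262.6),.066,82.6); ang()
E
```

```text
t 19.65 pos [ 0.5313 -0.2171  0.0664] rot [-1.7999e+02  1.0000e-02  8.5930e+01] F [-2.  -1.3  0.6] w 0.0005
delta cm now-axes [ 0.09 -0.58  0.04]  goal-axes [ 0.06 -0.58  0.04] rotvec [-0.0001  0.0001  0.0581]
side red 92 [0.6032 0.063 ] 25.2 axis 21.9
top red 66 [0.6049 0.0571] 18.9 axis -160.0
top green 13 [0.6526 0.0744] 19.4 axis 165.8
```

>>> {"name": "drive_tool", "arguments": {
  "angular": [
    [0, 0, 0],
    [0, 0, 0]
  ],
  "delta_pos": [
    [0, 0.12, 0],
    [0, 0.12, 0]
  ],
  "gripper": [0, 0]
}}

```text
time_s: 19.95
tool_pos: [0.5317, -0.2171, 0.0662]
tool_rot: [-179.7, -0.0, 85.9]
force: [-8.2, -0.9, 5.4]
grip_width: 0.0004
grasp_force: 4.6
```

>>> {"name": "drive_tool", "arguments": {
  "angular": [
    [0, 0, 0],
    [0, 0, 0]
  ],
  "delta_pos": [
    [0, 0.1, 0],
    [0, 0.1, 0]
  ],
  "gripper": [0, 0]
}}

```text
time_s: 20.15
tool_pos: [0.5317, -0.2172, 0.0662]
tool_rot: [-179.5, -0.0, 85.9]
force: [-14.0, 1.3, 9.2]
grip_width: 0.0001
grasp_force: 7.0
```

The force has risen to 14 N with no further motion, so the lever is on its stop. I back off, lift and check.

>>> {"name": "drive_tool", "arguments": {
  "angular": [
    [0, 0, 0],
    [0, 0, 0],
    [0, 0, 0],
    [0, 0, 0],
    [0, 0, 0],
    [0, 0, 0],
    [0, 0, 0],
    [0, 0, 0],
    [0, 0, 0]
  ],
  "delta_pos": [
    [0, -0.5, 0],
    [0, -1.2, 0],
    [0, -1, 0],
    [0, 0, -4],
    [0, 0, -4],
    [0, 0, -3],
    [-4, -4, 0],
    [-4, -4, 0],
    [0, 0, 0]
  ],
  "gripper": [0, 0, 0, 0, 0, 0, 0, 0, 0]
}}

```text
time_s: 21.05
tool_pos: [0.4273, -0.287, 0.1765]
tool_rot: [-179.9, 0.2, 85.3]
force: [-0.1, -0.7, -0.6]
grip_width: 0.0007
grasp_force: 0.0
```

```bash
python3 - <<'E'
from h import *
from w import ang
ang()
p=cam("top")
for k,z in(("weight",.106),("glue",.13),("mug",.09),("jar",.085),("lever_tip",.082)):
    for d in models.search_frame(p,k)[:1]:print(k,np.round(d["centre"],1),round(d["p"],2),onz(p,d["centre"],z).round(4))
E
python3 fin.py
```

```text
side red 92 [0.6032 0.063 ] 25.2 axis 21.9
side yellow 26 [ 0.5475 -0.2084] -91.0 axis 86.7
top red 65 [0.6049 0.057 ] 18.8 axis -160.1
top green 11 [0.6537 0.0744] 19.2 axis 134.3
top yellow 105 [ 0.5448 -0.2228] -91.6 axis -97.5
weight [307.7 172.1] 0.65 [ 0.6401 -0.1647  0.106 ]
glue [199.8 170.3] 0.51 [0.6323 0.1448 0.13  ]
mug [107.6 213.3] 0.62 [0.506  0.4085 0.09  ]
lever_tip [313.4 209. ] 0.57 [ 0.5354 -0.186   0.082 ]
65 11 axis 19.95 green off line mm -0.4 hub off line 1.1 g [0.6537 0.0744]
ang red/green 18.83 19.12 orig green off line -0.4
65 12 axis 19.77 green off line mm -0.3 hub off line 0.8 g [0.6532 0.0743]
ang red/green 18.98 19.12 orig green off line -0.4
66 12 axis 19.98 green off line mm -0.4 hub off line 1.1 g [0.6532 0.0743]
ang red/green 18.9 19.12 orig green off line -0.5
```

The lever lies at 262.5°, which is 1.40 rad, and the pointer is within about 0.3° of the tab. The weight, glue stick and mug are where they were, so I'm handing in.

```bash
python3 -c "
from cell import env
print(env.sign_off())"
```

```text
the job is handed in; nothing more can be done
None
```

I set the pointer over the green tab (within about 0.3°), then pushed the lock lever to its stop (1.40 rad), and handed the job in at about 21 s; the last check did not detect the jar, but the arm never worked near it.

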